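Fit a battery cartridge into the test dock

TASK

Take the orange dust cap off the blue battery test dock and hang it by its handle on the hook stand, letting go of it. Then put the green-banded battery cartridge upright into the dock with its lugs in the two slots, push it fully home against the spring, twist it a quarter turn clockwise (seen from above) to the stop, and finish still gripping it there, pushed fully down and fully turned, because the spring-return contacts only stay closed while it is held. Leave the red-banded cartridge and the other things on the bench where they are.

Things in the scene. Friction and masses are not known exactly. Their poses are not given: they have to be found in the camera images.
- dock: blue test dock fixed on the bench, 100 x 100 x 48 mm, with an aluminium collar 68 dia (height 48 to 62) round a vertical bore 49 dia. Two slots 14 wide cut the collar along +x and -x (orange marks); green marks on +y and -y show where the lugs end. Lugs can turn below the collar, in a chamber 66 dia. Origin: centre of underside, z up.
- dock_mouth (a point): centre of the collar's top rim, 62 mm above the bench, axes as the dock's. A cartridge goes in with its x axis along this x axis, either way round; its turn is clockwise seen from above, about -z.
- press (a joint): travel of the dock's sprung inner plate, m: 0 at rest (plate top 52 mm above the bench; a cartridge's underside meets it there, lugs inside the slots), 0.018 fully down (underside 34 mm above the bench). Lugs clear the collar and can turn from 0.011; if let go after turning, it rises to 0.011. Spring 5 N at rest, 12 N fully down.
- turn (a joint): angle of the dock's inner plate, rad: 0 at rest, 1.45 at the stop, clockwise from above only. The lugs meet its drivers after about 0.12 rad of play, so a cartridge turned pi/2 from the slots is at the stop. Return spring 0.035 N m at rest, 0.18 N m at the stop.
- cap: orange dust cap, at the start over the dock's collar, origin 52 mm above the bench: round, 82 dia, rim 10 deep (76 inside), top plate to z 15 mm. A black stirrup handle of 9 mm round bar stands in its y-z plane: uprights at y = +-32, level bar on top; opening 55 wide (y), z 15 to 59.5. Orange grip on the bar. Origin: centre of lower rim, z up. 0.09 kg.
- cap_bar (a point): middle of the cap's handle bar, on its centre line, 64 mm above the cap's origin; axes as the cap's
- cap_grip (a point): point to grip on the cap's orange grip, 91 mm above the cap's origin, 27 mm above the bar's centre line. The grip is 14 thick (x) by 30 wide (y), z 67.5 to 103.5 mm: close the fingers along the cap's x. Axes as the cap's.
- hook: hook stand fixed on the bench: dark round foot 90 dia, 12 thick; steel post 14 dia, 179 mm high. From its top an 8 mm round arm runs level along -x for 80 mm (centre line 175 mm above the bench), then turns up to an end 88 mm out, 195 mm at its very top. Nothing else rises above the arm. Origin: centre of the foot's underside.
- hook_seat (a point): point on the arm's centre line, 42 mm from the post axis, 175 mm above the bench, where the handle bar should hang, crosswise to the arm. The arm passes through the handle opening; hung, the bar's centre line lies 8.5 mm above this point. Axes as the stand's: arm points along -x.
- hook_tip (a point): upturned end of the hook arm, 88 mm from the post axis, 191 mm above the bench
- cartridge: upright battery cartridge: white body 44 dia (z 10-50 mm) with green band; black square grip 34 x 34 on top (z 50-92, sides along x and y), green stripe along x on its top face; nose 32 dia (z 0-10). Two steel lugs at the foot along +x and -x reach 29 mm from the axis, 8 wide (y), z 0-7. Origin: centre of underside, z up. 0.22 kg, varies.
- cartridge_grip (a point): middle of the green-banded cartridge's square grip, 73 mm above its underside; axes as the cartridge's
- flat_cartridge: leave alone: upright battery cartridge: white body 44 dia (z 10-50 mm) with red band; black square grip 34 x 34 on top (z 50-92, sides along x and y), red stripe along x on its top face; nose 32 dia (z 0-10). Two steel lugs at the foot along +x and -x reach 29 mm from the axis, 8 wide (y), z 0-7. Origin: centre of underside, z up. 
- screwdriver: yellow-handled screwdriver lying on the bench; leave it
- mug: blue mug 80 dia, 92 high; leave it
- servo: small black motor block 54 x 20 x 40; leave it
- puck: white sensor puck 60 dia, 16 high; leave it
- meter: grey hand meter 150 x 75 x 40; leave it
Mind the look-alikes: they are no part of the job. Of the things like the cap, leave any that is purple or yellow; of the rest the smaller one is meant.

How it is judged:
On the way, in this order (a step that is already met when the one before it is completed fails the run):
1. the dust cap hangs on the hook by its handle, let go (contact force between cap and hook above 0.15 N and z of cap_bar in the frame of hook_seat between 0 and 0.025 m and x of cap_bar in the frame of hook_seat between -0.05 and 0.045 m and y of cap_bar in the frame of hook_seat between -0.03 and 0.03 m and contact force between the fingers and cap below 0.05 N and height (world z) of cap above 0.07 m and linear speed of cap below 0.1 m/s), for 0.3 s.
2. the green cartridge is pushed into the dock, not yet turned (horizontal distance between cartridge and dock_mouth below 0.005 m and angle between cartridge's own z axis and vertical below 0.12 rad and value of joint press above 0.011 m and value of joint turn below 0.5 rad), for 0.04 s.
At the end, for the whole second after the job is handed in: Cap hangs on the arm by its bar, untouched. Green cartridge in the dock (axis within 5 mm, tilt < 0.12 rad), pressed over 14.5 of 18 mm, plate turned over 1.22 of 1.45 rad, lugs within 0.3 rad of the green marks, fingers gripping it (> 2 N), all through the last second (all of step 1 and horizontal distance between cartridge and dock_mouth below 0.005 m and angle between cartridge's own z axis and vertical below 0.12 rad and value of joint press above 0.0145 m and value of joint turn above 1.22 rad and z of cartridge in the frame of dock below 0.04 m and angle between the x axis of cartridge and the y axis of dock, either way round below 0.3 rad and contact force between the fingers and cartridge above 2 N); the arm keeps its last pose, push and grip.
It fails at once if the red-banded cartridge is moved more than 30 mm (distance of flat_cartridge from where it was at the start of the episode above 0.03 m).
It fails at once if another loose thing on the bench is moved more than 30 mm (distance of any of screwdriver, mug, servo, puck, meter from where it was at the start of the episode above 0.03 m).
It also fails if it takes over 54 s, if anything falls off the work surface, if the arm or the gripper's body presses on something with over 40 N, if the wrist force passes 120 N, or if a joint passes its speed limit or range.

ROBOT

A 6-joint arm with a two-finger parallel gripper is mounted at the origin on the work surface. World frame = base frame: x ahead of the robot, y to its left, z up, the work surface at z = 0. Lengths are in m, angles in rad, forces in N, time in s.
With the tool pointing down it reaches from about 0.375 to 0.9 m from the base axis. Payload 3.1 kg.
Tool frame: the origin (TCP) lies midway between the tips of the shut fingers; the grasp point (between the pads) lies 19 mm behind it; z points along the fingers, x is the direction in which the jaws open and shut, and the axes are right-handed (so a half turn about z gives the same grasp; the last joint's range is limited). The gripper opens to 87 mm and grips with 3 to 60 N. Pads are 19 mm wide; open, the fingers measure 117 mm over their backs; the gripper's body (75 mm by 190 mm) begins 51 mm behind the grasp point.
Start: joints at [-0.178, 0.527, 1.433, -0, 1.181, -0.178], TCP at [0.625, 0, 0.223] pointing down, gripper open.
Joint ranges: [-3.08, 3.08], [-0.75, 2.2], [0.22, 2.44], [-1.43, 4.57], [0, 2.65], [-2.85, 2.85]. Speed limits (rad/s): [2.79, 2.79, 3.14, 3.14, 3.14, 3.14].

INTERFACE

Orientations are given as a unit quaternion [x, y, z, w].
In Python, from rig import * gives the robot as it stands.
- The arm moves only by the tool drive_tool, never from a script. Its argument "plan" is a list of rows, each an object with "offset": the shift along the tool's x, y, z in cm, a list of three; "delta_rot": the turn, a rotation vector about the tool's x, y, z in degrees, a list of three; "jaw": the finger opening in cm, from 0 to 8.7. In form: [{"offset": [dx, dy, dz], "delta_rot": [wx, wy, wz], "jaw": jaw}, ...]. A call has exactly 8 rows; each row is the pose to reach, as a shift and turn from the pose commanded when the call began, along the tool's axes at that moment; what a row does not reach only later rows make up. A row lasts 1/12 s, in which the tool goes at most 41.7 mm and 7.16 degrees, less where a joint would pass 70% of its speed; a pose out of reach is approached as far as the arm can. A call with a gripper value outside its range is refused whole. The fingers move at their own pace and stop on an object; "squeeze" is the grip in N (left out, the last holds). Time passes only in rows, so rows that repeat a pose let the fingers close, or fill a call up. It gives the time, the measured TCP pose, the force and the opening at its end, in the units of the state.
- get_obs(): the state, without advancing time (a new reading comes with each control period).
- camera(name): name is "scene" or "side" or "wrist"; returns the picture (384x512x3 uint8, red, green, blue); there is no depth.
- calibration(name): a dict with "K" (3x3 intrinsics, pixels), "pose" (4x4, takes a point from camera to world coordinates); the wrist camera has in their place "tool_from_camera" (4x4, takes a point from camera to tool coordinates, whose origin is the TCP and whose axes are the tool frame's). Camera axes: x right, y down, z forward; pixel columns grow to the right and rows downward; lengths in m; the calibration is good to about 2 mm. A picture is of the moment at which its call begins: read the wrist's pose just before it. calibration takes no time and is no camera call.
- hand_in(): hands the job in, once; it reports no verdict.
The state is a dict: "time": time; "q": joint angles; "joint_velocities": joint speeds; "joint_torque": joint torques, N m; "position": TCP position; "tool_rot": TCP orientation; "ft_force": force on the tool from outside, world axes, zero at the start; "moment": the same for the moment, N m; "grip_width": finger opening in m.
Only numpy, scipy, OpenCV 4.12 (cv2) and the standard library are available. Lean on these libraries where they do the work, as an engineer would, in place of code of your own. Each camera call takes 0.05 s, during which the arm holds its last target.

## Working session

There is one attempt and no reset: what is moved stays moved. The work goes in short steps, Python scripts to look and compute and a tool call to move; the robot and the scene stay as the last step left them, time stands still between calls to the robot, and variables do not carry over. Pictures are saved under pics/ and viewed, and the job is handed in when it is done.

Besides the shell and the picture viewer there is one more tool, called after ">>>" by a JSON object that holds its "api" and its "payload". drive_tool: Moves the arm, as the interface text tells. Its arguments: {"type":"object","properties":{"plan":{"type":"array","items":{"type":"object","properties":{"offset":{"type":"array","items":{"type":"number"}},"delta_rot":{"type":"array","items":{"type":"number"}},"jaw":{"type":"number"}}}},"squeeze":{"type":"number"}},"required":["plan"]}

```bash
mkdir -p pics; ls
python3 - <<'E'
from rig import *
import cv2
o=get_obs(); print(o)
for n in ["scene","side","wrist"]:
    im=camera(n); cv2.imwrite(f"pics/{n}0.png",cv2.cvtColor(im,cv2.COLOR_RGB2BGR)); print(n,calibration(n))
E
```

```text
pics
{'time': 0.0, 'q': array([-1.78500586e-01,  5.28429752e-01,  1.43389676e+00,  1.27655445e-05,
        1.18136965e+00, -1.78504412e-01]), 'joint_velocities': array([ 0.00020888,  0.00040587, -0.00056888,  0.00016044,  0.00090107,
        0.00054878]), 'joint_torque': array([-5.45745443e-04, -4.40045428e+01, -1.76593530e+01,  6.32597599e-02,
        5.83207863e-02, -1.53719384e-04]), 'position': array([6.24279766e-01, 1.62708675e-04, 2.21595755e-01]), 'tool_rot': array([ 9.99999447e-01, -5.16338839e-07, -1.03399522e-03, -1.92553996e-04]), 'ft_force': array([-0.31175203, -0.21350507, -0.89041059]), 'moment': array([-0.05435132,  0.00410325, -0.0171129 ]), 'grip_width': 0.08732203839320515}
scene {'K': array([[346.61617073,   0.        , 258.10539891],
       [  0.        , 346.61617073, 194.22763556],
       [  0.        ,   0.        ,   1.        ]]), 'pose': array([[ 0.86510737,  0.40724457, -0.29281582,  0.77664664],
       [ 0.50152782, -0.71125549,  0.49252966, -0.37455161],
       [-0.00768683, -0.57294632, -0.81955685,  0.89111646],
       [ 0.        ,  0.        ,  0.    
[... 270 characters left out ...]
579198,  0.67950451, -0.73279776,  0.76259533],
       [-0.01762412, -0.73358274, -0.67937159,  0.79224375],
       [ 0.        ,  0.        ,  0.        ,  1.        ]])}
wrist {'K': array([[284.19655063,   0.        , 255.71584928],
       [  0.        , 284.19655063, 190.20434407],
       [  0.        ,   0.        ,   1.        ]]), 'tool_from_camera': array([[ 9.99999646e-01,  4.13439077e-04,  7.32736889e-04,
        -7.49211888e-04],
       [-5.90028393e-04,  9.65479885e-01,  2.60476953e-01,
        -7.07752679e-02],
       [-5.99751376e-04, -2.60477293e-01,  9.65479788e-01,
        -1.61364448e-01],
       [ 0.00000000e+00,  0.00000000e+00,  0.00000000e+00,
         1.00000000e+00]])}
```

View pics/scene0.png

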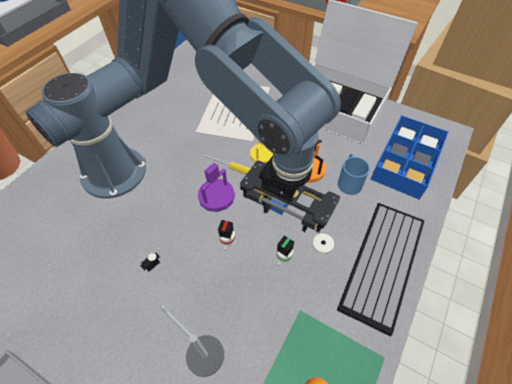

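View pics/side0.png

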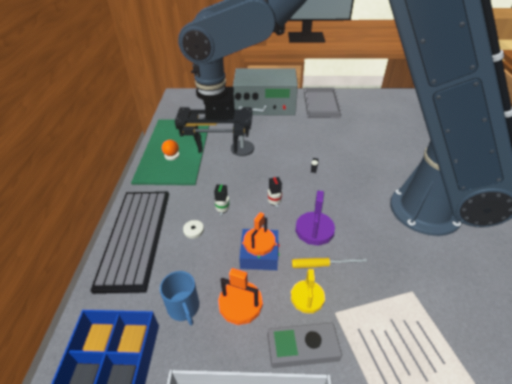

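View pics/wrist0.png

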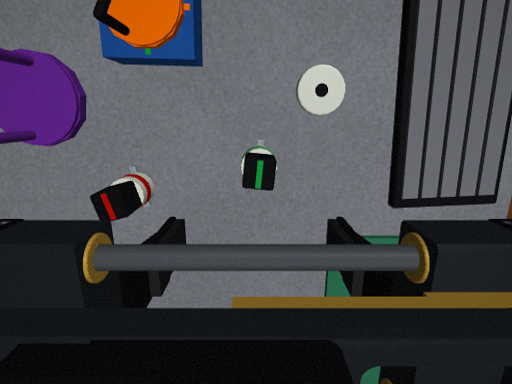

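The scene and side views show four cap-like objects. In the side image, an orange one sits on the blue dock at (260,238), a loose larger orange one is at (240,300), purple is at (316,228) and yellow at (308,295). The target should be the orange cap on the dock. Green is at (221,198) and red at (274,190). The hook stand is behind the gripper in the side view and at (205,355) in the scene view.

```bash
cat > h.py <<'E'
import numpy as np, cv2
from rig import *
from scipy.spatial.transform import Rotation as R
def campose(n,o=None):
    c=calibration(n)
    if n!="wrist": return c["K"],c["pose"]
    T=np.eye(4);T[:3,:3]=R.from_quat(o["tool_rot"]).as_matrix();T[:3,3]=o["position"]
    return c["K"],T@c["tool_from_camera"]
def ray(K,P,uv):
    d=P[:3,:3]@np.linalg.inv(K)@np.array([uv[0],uv[1],1.]); return P[:3,3],d
def onplane(K,P,uv,z):
    p,d=ray(K,P,uv); return p+d*(z-p[2])/d[2]
def proj(K,P,X):
    q=np.linalg.inv(P)@np.append(X,1); q=K@q[:3]; return q[:2]/q[2]
def tri(rays):
    A=np.zeros((3,3));b=np.zeros(3)
    for p,d in rays:
        d=d/np.linalg.norm(d);M=np.eye(3)-np.outer(d,d);A+=M;b+=M@p
    return np.linalg.solve(A,b)
def shot(n,f,crop=None,s=1):
    o=get_obs() ; im=cv2.cvtColor(camera(n),cv2.COLOR_RGB2BGR); cv2.imwrite(f"pics/{f}.png",im)
    np.savez(f"pics/{f}.npz",pos=o["position"],rot=o["tool_rot"])
    if crop:
        a,b,c,d=crop; cv2.imwrite(f"pics/{f}_c.png",cv2.resize(im[b:d,a:c],None,fx=s,fy=s,interpolation=cv2.INTER_CUBIC))
    return o,im
E
python3 - <<'E'
from h import *
im=cv2.imread("pics/side0.png"); cv2.imwrite("pics/side0c.png",cv2.resize(im[170:340,180:360],None,fx=4,fy=3.5,interpolation=cv2.INTER_CUBIC))
im=cv2.imread("pics/scene0.png"); cv2.imwrite("pics/scene0c.png",cv2.resize(im[280:384,140:260],None,fx=5,fy=5,interpolation=cv2.INTER_CUBIC))
K,P=campose("side")
print("capdock",onplane(K,P,(260,240),.06),"loose",onplane(K,P,(240,303),.01),"green",onplane(K,P,(221,211),0),"red",onplane(K,P,(274,204),0),"hookfoot",onplane(K,P,(242,148),.012))
K,P=campose("scene")
print("hookfoot",onplane(K,P,(205,355),.012),"armA",onplane(K,P,(205,355),.175),onplane(K,P,(163,308),.19), "green top",onplane(K,P,(286,242),.092),"red",onplane(K,P,(225,227),.092))
E
```

```text
capdock [0.506556   0.17849555 0.06      ] loose [0.55226756 0.33323273 0.01      ] green [0.63134539 0.01895446 0.        ] red [ 4.66064355e-01 -1.46321905e-02  1.11022302e-16] hookfoot [ 0.58322859 -0.29412077  0.012     ]
hookfoot [ 0.58489765 -0.30498848  0.012     ] armA [ 0.62045049 -0.31788642  0.175     ] [ 0.5001681  -0.28986161  0.19      ] green top [0.6281658  0.01193431 0.092     ] red [ 0.46822261 -0.02910792  0.092     ]
```

View pics/side0c.png

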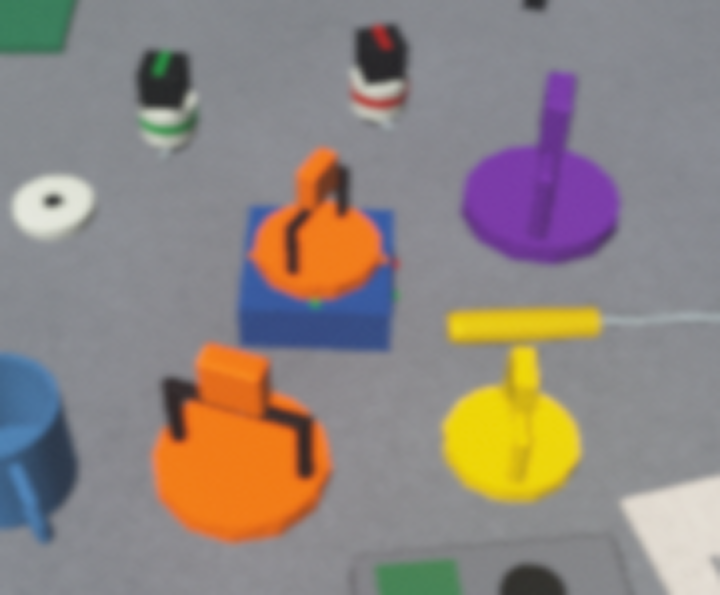

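View pics/scene0c.png

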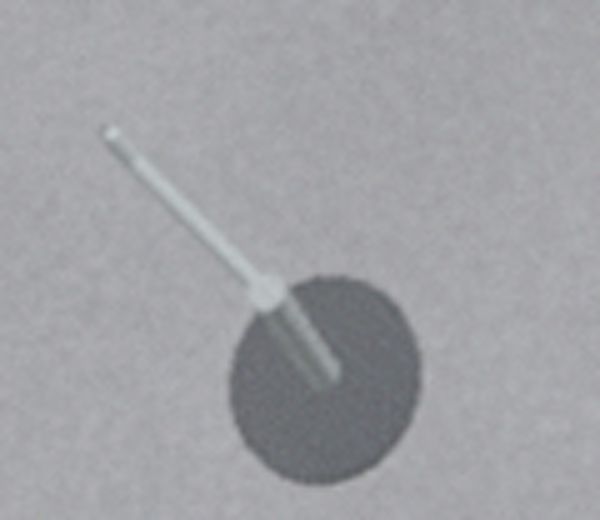

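Side crop: the orange cap on the dock is clearly smaller than the loose orange one, and it covers the dock collar, so it is the one meant. Next I move the wrist camera over the dock.

>>> {"api": "drive_tool", "payload": {"plan": [{"offset": [-3, -2.5, -0.7], "delta_rot": [0, 0, 0], "jaw": 8.7}, {"offset": [-6, -5, -1.5], "delta_rot": [0, 0, 0], "jaw": 8.7}, {"offset": [-9, -7.5, -2.2], "delta_rot": [0, 0, 0], "jaw": 8.7}, {"offset": [-11.7, -9.5, -3], "delta_rot": [0, 0, 0], "jaw": 8.7}, {"offset": [-11.7, -9.5, -3], "delta_rot": [0, 0, 0], "jaw": 8.7}, {"offset": [-11.7, -9.5, -3], "delta_rot": [0, 0, 0], "jaw": 8.7}, {"offset": [-11.7, -9.5, -3], "delta_rot": [0, 0, 0], "jaw": 8.7}, {"offset": [-11.7, -9.5, -3], "delta_rot": [0, 0, 0], "jaw": 8.7}]}}

```text
time: 0.82
position: [0.5091, 0.0944, 0.2524]
tool_rot: [1.0, -0.0, 0.0, 0.0]
ft_force: [-0.2, -0.4, -1.0]
grip_width: 0.0866
```

Run:
```python
from h import *
o,im=shot("wrist","w1"); print(o["position"],o["joint_velocities"].round(3))
shot("side","s1"); shot("scene","c1")
```

```text
[0.50913355 0.09438629 0.25241954] [-0.008  0.007 -0.003  0.001  0.002  0.002]
```

View pics/w1.png

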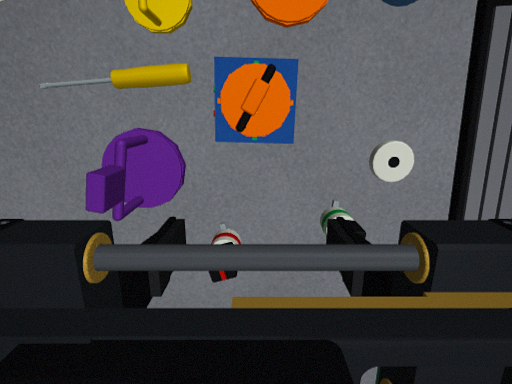

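View pics/s1.png

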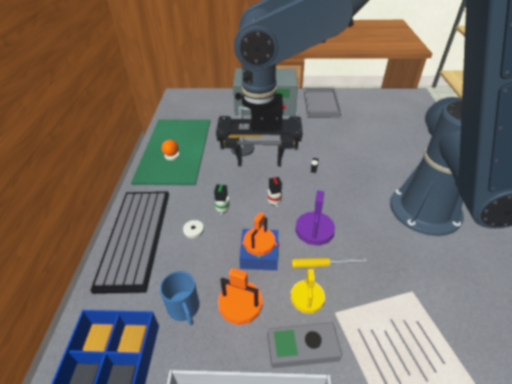

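Run:
```python
from h import *
im=cv2.imread("pics/w1.png"); cv2.imwrite("pics/w1c.png",cv2.resize(im[45:155,200:310],None,fx=5.4,fy=5.4,interpolation=cv2.INTER_CUBIC))
```

```text
(no output)
```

View pics/w1c.png

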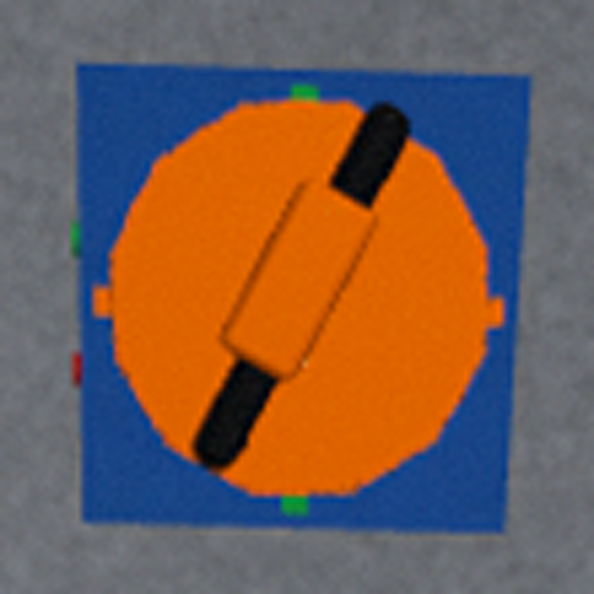

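Run:
```python
from h import *
d=np.load("pics/w1.npz"); K,P=campose("wrist",dict(position=d["pos"],tool_rot=d["rot"]))
c=lambda x,y:(200+(x+.5)/5.4-.5,45+(y+.5)/5.4-.5)
w=lambda x,y,z:onplane(K,P,c(x,y),z)
C=np.array([w(78,65,.048),w(530,76,.048),w(505,532,.048),w(82,522,.048)]);print(C.round(4),C.mean(0))
m=[w(102,302,.048),w(495,312,.048),w(304,94,.048),w(295,505,.048)]
print(np.round(m,4)); a=m[1]-m[0];b=m[2]-m[3];print("yaw",np.degrees(np.arctan2(a[1],a[0])),np.degrees(np.arctan2(b[1],b[0]))-90, (m[0]+m[1])/2,(m[2]+m[3])/2)
b0,b1=w(388,122,.1185),w(213,452,.1185);v=b0-b1;print("bar",(b0+b1)/2,np.linalg.norm(v),"deg",np.degrees(np.arctan2(v[1],v[0])))
g=[w(305,182,.1555),w(375,220,.1555),w(292,378,.1555),w(222,338,.1555)];print("grip",np.mean(g,0),np.round(g,4)); v=g[0]-g[3];print(np.degrees(np.arctan2(v[1],v[0])),np.linalg.norm(v),np.linalg.norm(g[0]-g[1]))
im=cv2.imread("pics/side0.png")
K,P=campose("side")
for uv in [(260,241)]: print("side cap plate",onplane(K,P,uv,.067))
K,P=campose("scene")
A=onplane(K,P,(193.6,338.4),.179);B=onplane(K,P,(162.6,306.8),.193);F=onplane(K,P,(205.2,356),.012)
print("hook",A,B,F,np.degrees(np.arctan2(*(A-B)[1::-1])),np.linalg.norm((A-B)[:2]))
```

```text
[[0.4595 0.2301 0.048 ]
 [0.5586 0.2279 0.048 ]
 [0.5565 0.1286 0.048 ]
 [0.4567 0.131  0.048 ]] [0.50785607 0.17940814 0.048     ]
[[0.4631 0.1805 0.048 ]
 [0.5526 0.1784 0.048 ]
 [0.509  0.2242 0.048 ]
 [0.5069 0.135  0.048 ]]
yaw -1.4003400386419005 -1.3605780535579868 [0.50783555 0.17945028 0.048     ] [0.50798509 0.1795938  0.048     ]
bar [0.50783289 0.17943906 0.1185    ] 0.06594806904649952 deg 60.855405123656205
grip [0.50788027 0.17930835 0.1555    ] [[0.509  0.1941 0.1555]
 [0.5201 0.1884 0.1555]
 [0.5069 0.1642 0.1555]
 [0.4956 0.1705 0.1555]]
60.39685849050032 0.02713864388152101 0.012448963938827455
side cap plate [0.50636725 0.18739228 0.067     ]
hook [ 0.58492537 -0.30488364  0.179     ] [ 0.49912919 -0.28874618  0.193     ] [ 0.58654578 -0.30652178  0.012     ] -10.652339820205071 0.08730063659011408
```

View pics/c1.png

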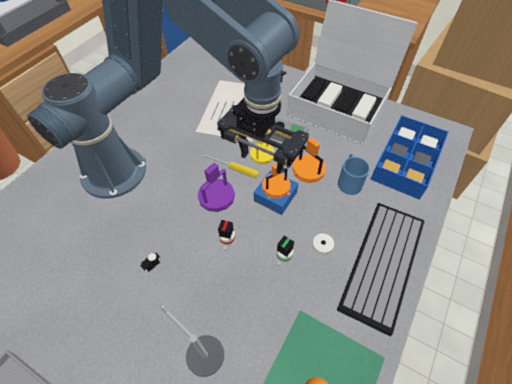

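Measurements agree well:
- **Dock and cap:** centre (0.508, 0.1795), dock yaw −1.4°, cap handle y axis at 60.6°.
- **Hook:** post at (0.585, −0.305), yaw −10.7°.

Next I go over the cap with the jaw along the cap's x and descend.

>>> {"api": "drive_tool", "payload": {"plan": [{"offset": [0, -2, 1], "delta_rot": [0, 0, 6], "jaw": 6}, {"offset": [0, -4, 2], "delta_rot": [0, 0, 12], "jaw": 6}, {"offset": [0, -6, 3.2], "delta_rot": [0, 0, 18], "jaw": 6}, {"offset": [0, -8.4, 4.2], "delta_rot": [0, 0, 24], "jaw": 6}, {"offset": [0, -8.4, 5.3], "delta_rot": [0, 0, 29.4], "jaw": 6}, {"offset": [0, -8.4, 7.5], "delta_rot": [0, 0, 29.4], "jaw": 6}, {"offset": [0, -8.4, 10], "delta_rot": [0, 0, 29.4], "jaw": 6}, {"offset": [0, -8.4, 12.4], "delta_rot": [0, 0, 29.4], "jaw": 6}]}}

```text
time: 1.63
position: [0.5089, 0.1789, 0.1274]
tool_rot: [0.967, -0.254, 0.0, -0.0]
ft_force: [-0.4, 0.1, -0.7]
grip_width: 0.06
```

Run:
```python
from h import *
o,im=shot("side","s2"); print(o["position"],R.from_quat(o["tool_rot"]).as_matrix()[:,0])
im=im[60:260,140:340]; cv2.imwrite("pics/s2c.png",cv2.resize(im,None,fx=3,fy=3,interpolation=cv2.INTER_CUBIC))
```

```text
[0.50887049 0.17887666 0.12743862] [ 8.71039320e-01 -4.91212593e-01  8.31042385e-04]
```

View pics/s2c.png

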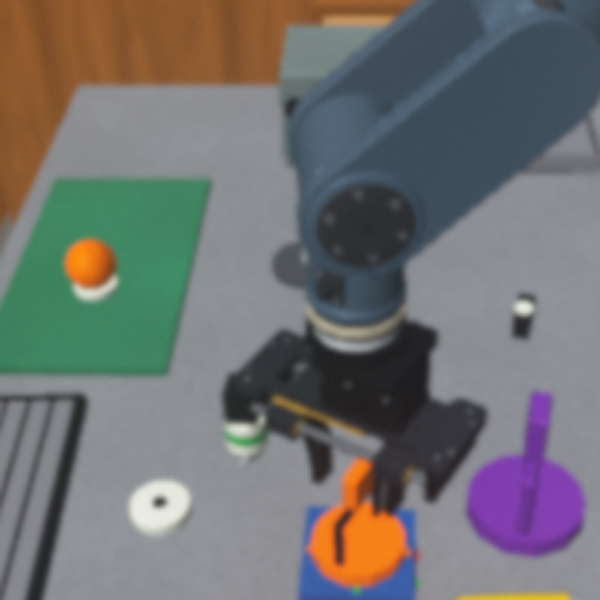

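The fingers straddle the orange grip, at about (355,485) in the crop. Closing with 20 N now.

>>> {"api": "drive_tool", "payload": {"plan": [{"offset": [0, 0, 0], "delta_rot": [0, 0, 0], "jaw": 0.5}, {"offset": [0, 0, 0], "delta_rot": [0, 0, 0], "jaw": 0.5}, {"offset": [0, 0, 0], "delta_rot": [0, 0, 0], "jaw": 0.5}, {"offset": [0, 0, 0], "delta_rot": [0, 0, 0], "jaw": 0.5}, {"offset": [0, 0, 0], "delta_rot": [0, 0, 0], "jaw": 0.5}, {"offset": [0, 0, 0], "delta_rot": [0, 0, 0], "jaw": 0.5}, {"offset": [0, 0, 0], "delta_rot": [0, 0, 0], "jaw": 0.5}, {"offset": [0, 0, 0], "delta_rot": [0, 0, 0], "jaw": 0.5}], "squeeze": 20}}

```text
time: 2.35
position: [0.5081, 0.1791, 0.129]
tool_rot: [0.967, -0.254, 0.0, -0.0]
ft_force: [0.1, -0.4, -0.5]
grip_width: 0.0146
```

>>> {"api": "drive_tool", "payload": {"plan": [{"offset": [0, 0, -2], "delta_rot": [0, 0, 0], "jaw": 0.5}, {"offset": [0, 0, -5], "delta_rot": [0, 0, 0], "jaw": 0.5}, {"offset": [0, 0, -8], "delta_rot": [0, 0, 0], "jaw": 0.5}, {"offset": [0.8, 1.8, -9.4], "delta_rot": [0, 0, -3], "jaw": 0.5}, {"offset": [2.4, 5.2, -9.4], "delta_rot": [0, 0, -7], "jaw": 0.5}, {"offset": [4, 8.6, -9.4], "delta_rot": [0, 0, -12], "jaw": 0.5}, {"offset": [5.6, 12, -9.4], "delta_rot": [0, 0, -16], "jaw": 0.5}, {"offset": [6.7, 14.5, -9.4], "delta_rot": [0, 0, -18.8], "jaw": 0.5}]}}

```text
time: 3.02
position: [0.4947, 0.0175, 0.2227]
tool_rot: [0.996, -0.091, 0.0, 0.0]
ft_force: [0.6, -0.3, -0.5]
grip_width: 0.014
```

Run:
```python
from h import *
o,im=shot("side","s3"); print(o["position"],R.from_quat(o["tool_rot"]).as_matrix()[:,0],o["q"])
shot("wrist","w3")
```

```text
[0.49468884 0.01750198 0.22273928] [ 9.83453688e-01 -1.81159304e-01  3.88196412e-04] [-1.90221951e-01  3.53175003e-01  1.75206803e+00 -1.06355283e-03
  1.03595429e+00 -7.51470882e-03]
```

View pics/s3.png

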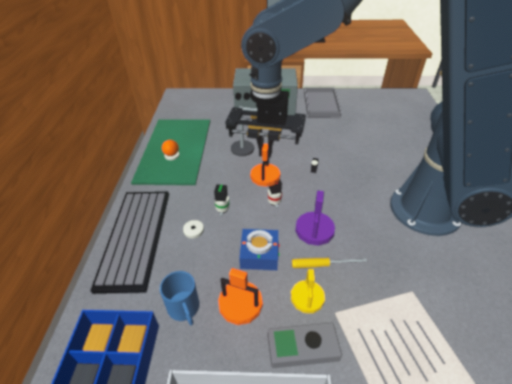

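View pics/w3.png

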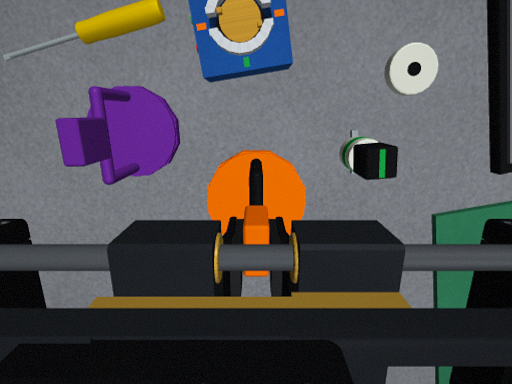

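Cap held (grip width 14 mm), and the dock bore with its orange and green marks is visible. Continuing to a point outside the hook tip.

>>> {"api": "drive_tool", "payload": {"plan": [{"offset": [0.4, 3.5, 0], "delta_rot": [0, 0, 0], "jaw": 0.5}, {"offset": [0.8, 7.5, 0], "delta_rot": [0, 0, 0], "jaw": 0.5}, {"offset": [1.3, 11.5, 0], "delta_rot": [0, 0, 0], "jaw": 0.5}, {"offset": [1.7, 15.5, 0], "delta_rot": [0, 0, 0], "jaw": 0.5}, {"offset": [2.1, 19.5, 0], "delta_rot": [0, 0, 0], "jaw": 0.5}, {"offset": [2.5, 23.5, 0], "delta_rot": [0, 0, 0], "jaw": 0.5}, {"offset": [3, 27.5, 0], "delta_rot": [0, 0, 0], "jaw": 0.5}, {"offset": [3.3, 30.3, 0], "delta_rot": [0, 0, 0], "jaw": 0.5}]}}

```text
time: 3.78
position: [0.4722, -0.2869, 0.2226]
tool_rot: [0.996, -0.093, 0.001, 0.001]
ft_force: [0.9, -1.3, -0.7]
grip_width: 0.014
```

Run:
```python
from h import *
o,im=shot("side","s4"); print(o["position"],R.from_quat(o["tool_rot"]).as_matrix()[:,0])
cv2.imwrite("pics/s4c.png",cv2.resize(im[70:190,180:330],None,fx=5,fy=5,interpolation=cv2.INTER_CUBIC))
o,im=shot("scene","c4")
cv2.imwrite("pics/c4c.png",cv2.resize(im[264:384,90:250],None,fx=5,fy=5,interpolation=cv2.INTER_CUBIC))
```

```text
[ 0.47216149 -0.28693423  0.22255783] [ 0.98260115 -0.18572405  0.00125135]
```

View pics/s4c.png

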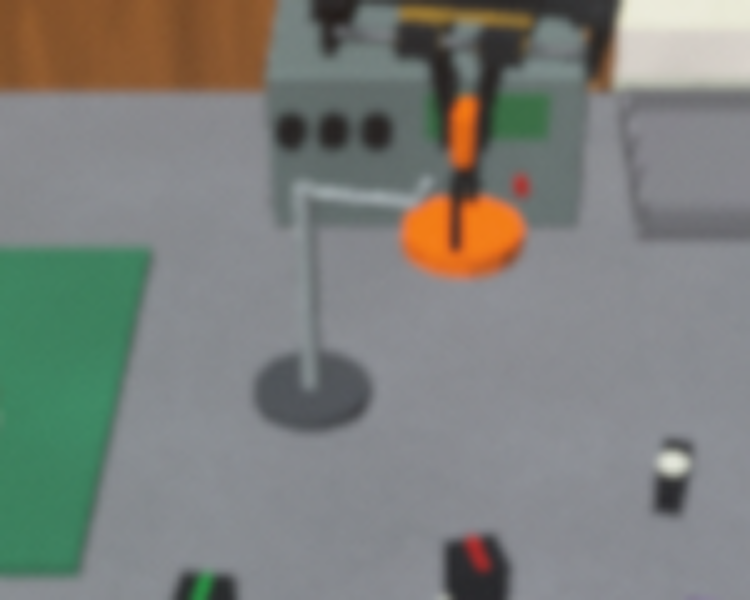

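View pics/c4c.png

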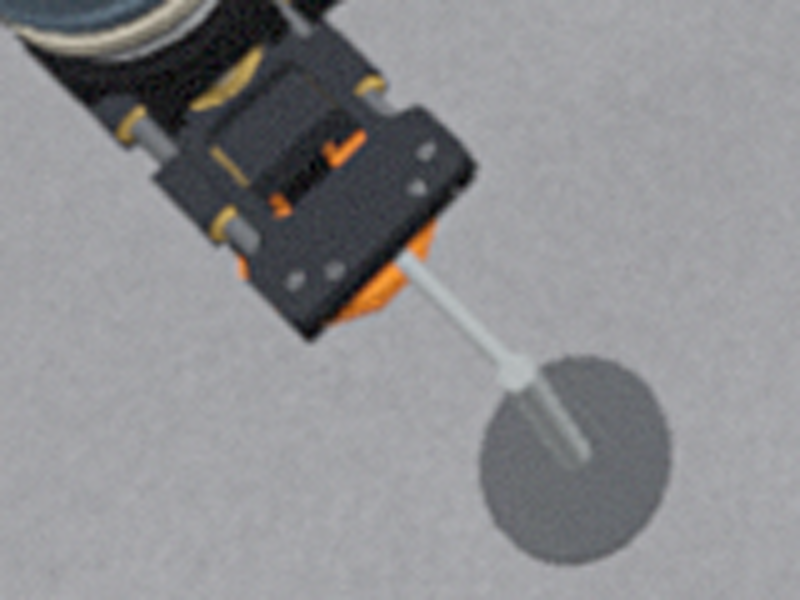

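Run:
```python
from h import *
Ks,Ps=campose("side");Kc,Pc=campose("scene")
c=lambda x,y,s,a,b:(a+(x+.5)/s-.5,b+(y+.5)/s-.5)
tip=tri([ray(Ks,Ps,c(428,181,5,180,70)),ray(Kc,Pc,(162.4,306.6))])
post=tri([ray(Ks,Ps,c(303,186,5,180,70)),ray(Kc,Pc,(193.6,338.4))])
print("tip",tip,"post",post, np.degrees(np.arctan2(*(post-tip)[1::-1])))
f=onplane(Ks,Ps,c(312,385,5,180,70),.012);print("foot side",f)
# cap plate centre in side, expect at .146+.015
e=cv2.imread("pics/s4.png"); hsv=cv2.cvtColor(e,cv2.COLOR_BGR2HSV); 
print("bar expected side px",proj(Ks,Ps,[.4722,-.2869,.210]),"tip exp",proj(Ks,Ps,[.4985,-.289,.193]))
```

```text
tip [ 0.49800597 -0.28861366  0.19246891] post [ 0.58434265 -0.30498796  0.17895839] -10.738964899795114
foot side [ 0.58373317 -0.30293717  0.012     ]
bar expected side px [272.9029064  101.42500795] tip exp [264.97567582 105.63587459]
```

The hook tip from both views is (0.498, −0.289, 0.192), which matches the model. Inserting along the arm.

>>> {"api": "drive_tool", "payload": {"plan": [{"offset": [1, 0, 0], "delta_rot": [0, 0, 0], "jaw": 0.5}, {"offset": [2.2, 0, 0], "delta_rot": [0, 0, 0], "jaw": 0.5}, {"offset": [3.4, 0, 0], "delta_rot": [0, 0, 0], "jaw": 0.5}, {"offset": [4.6, 0, 0], "delta_rot": [0, 0, 0], "jaw": 0.5}, {"offset": [5.6, 0, 0], "delta_rot": [0, 0, 0], "jaw": 0.5}, {"offset": [6, 0, 0], "delta_rot": [0, 0, 0], "jaw": 0.5}, {"offset": [6, 0, 0], "delta_rot": [0, 0, 0], "jaw": 0.5}, {"offset": [6, 0, 0.5], "delta_rot": [0, 0, 0], "jaw": 0.5}]}}

```text
time: 4.55
position: [0.5314, -0.2944, 0.2181]
tool_rot: [0.996, -0.092, 0.0, 0.0]
ft_force: [0.0, 0.6, -0.5]
grip_width: 0.0139
```

Run:
```python
from h import *
o,im=shot("side","s5"); print(o["position"],o["ft_force"])
cv2.imwrite("pics/s5c.png",cv2.resize(im[70:190,180:330],None,fx=5,fy=5,interpolation=cv2.INTER_CUBIC))
```

```text
[ 0.53143448 -0.29439162  0.21808899] [ 0.02442105  0.63084334 -0.45496915]
```

View pics/s5c.png

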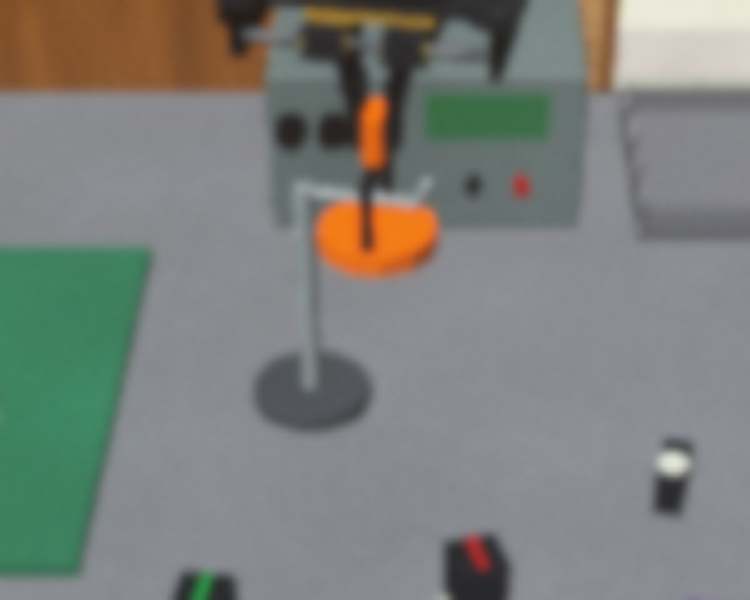

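The arm passes through the handle opening, at about (370,195) in the crop. Lowering onto the arm.

>>> {"api": "drive_tool", "payload": {"plan": [{"offset": [0, 0, 0.6], "delta_rot": [0, 0, 0], "jaw": 0.5}, {"offset": [0, 0, 1.2], "delta_rot": [0, 0, 0], "jaw": 0.5}, {"offset": [0, 0, 1.6], "delta_rot": [0, 0, 0], "jaw": 0.5}, {"offset": [0, 0, 1.9], "delta_rot": [0, 0, 0], "jaw": 0.5}, {"offset": [0, 0, 2.1], "delta_rot": [0, 0, 0], "jaw": 0.5}, {"offset": [0, 0, 2.2], "delta_rot": [0, 0, 0], "jaw": 0.5}, {"offset": [0, 0, 2.2], "delta_rot": [0, 0, 0], "jaw": 0.5}, {"offset": [0, 0, 2.2], "delta_rot": [0, 0, 0], "jaw": 0.5}]}}

```text
time: 5.27
position: [0.5304, -0.295, 0.1961]
tool_rot: [0.996, -0.092, -0.0, -0.0]
ft_force: [-1.5, 1.1, 2.7]
grip_width: 0.0139
```

Contact felt: +3.2 N in z. Opening modestly so the fingers stay clear of the tip.

>>> {"api": "drive_tool", "payload": {"plan": [{"offset": [0, 0, 0], "delta_rot": [0, 0, 0], "jaw": 2.4}, {"offset": [0, 0, 0], "delta_rot": [0, 0, 0], "jaw": 2.4}, {"offset": [0, 0, 0], "delta_rot": [0, 0, 0], "jaw": 2.4}, {"offset": [0, 0, 0], "delta_rot": [0, 0, 0], "jaw": 2.4}, {"offset": [0, 0, 0], "delta_rot": [0, 0, 0], "jaw": 2.4}, {"offset": [0, 0, -0.5], "delta_rot": [0, 0, 0], "jaw": 2.4}, {"offset": [0, 0, -1], "delta_rot": [0, 0, 0], "jaw": 2.4}, {"offset": [0, 0, -1], "delta_rot": [0, 0, 0], "jaw": 3.4}]}}

```text
time: 5.93
position: [0.5316, -0.2957, 0.2069]
tool_rot: [0.996, -0.092, 0.001, 0.001]
ft_force: [-0.6, 0.3, 0.1]
grip_width: 0.0264
```

Run:
```python
from h import *
o,im=shot("side","s6"); print(o["position"],o["ft_force"])
cv2.imwrite("pics/s6c.png",cv2.resize(im[70:190,180:330],None,fx=5,fy=5,interpolation=cv2.INTER_CUBIC))
```

```text
[ 0.53161024 -0.29569582  0.20692217] [-0.55739393  0.29853621  0.07051813]
```

View pics/s6c.png

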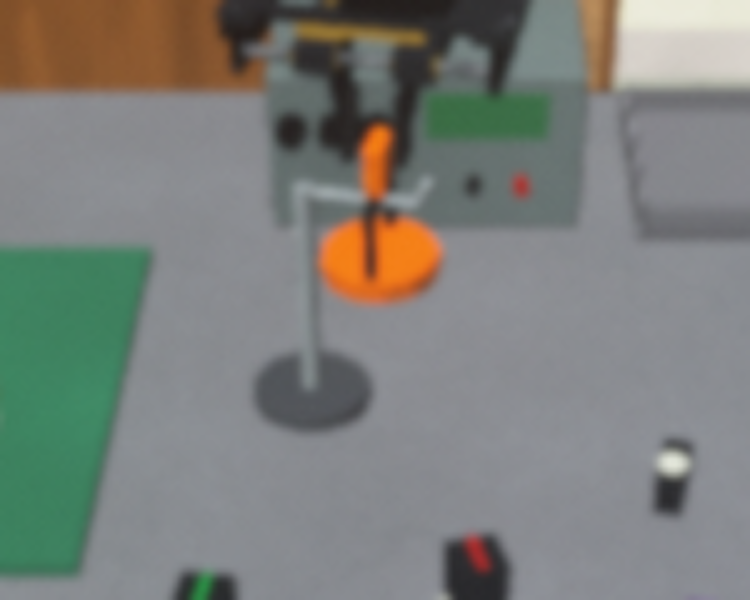

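The cap is hanging by its bar. Lifting clear and moving to look at the green cartridge.

>>> {"api": "drive_tool", "payload": {"plan": [{"offset": [0, 0, -3], "delta_rot": [0, 0, 0], "jaw": 3.4}, {"offset": [0, 0, -6.4], "delta_rot": [0, 0, 0], "jaw": 3.4}, {"offset": [0.9, -3.8, -6.4], "delta_rot": [0, 0, 0], "jaw": 6}, {"offset": [1.8, -7.8, -6.4], "delta_rot": [0, 0, 0], "jaw": 8.5}, {"offset": [2.7, -11.8, -6.4], "delta_rot": [0, 0, 0], "jaw": 8.5}, {"offset": [3.6, -15.8, -6.4], "delta_rot": [0, 0, 0], "jaw": 8.5}, {"offset": [4.5, -19.8, -6.4], "delta_rot": [0, 0, 0], "jaw": 8.5}, {"offset": [5.5, -23.8, -6.4], "delta_rot": [0, 0, 0], "jaw": 8.5}]}}

```text
time: 6.65
position: [0.629, -0.0694, 0.2698]
tool_rot: [0.996, -0.093, 0.0, 0.0]
ft_force: [0.3, -0.3, -1.0]
grip_width: 0.0661
```

>>> {"api": "drive_tool", "payload": {"plan": [{"offset": [0, 0, 0], "delta_rot": [0, 0, 0], "jaw": 8.5}, {"offset": [0, 0, 0], "delta_rot": [0, 0, 0], "jaw": 8.5}, {"offset": [0, 0, 0], "delta_rot": [0, 0, 0], "jaw": 8.5}, {"offset": [0, 0, 0], "delta_rot": [0, 0, 0], "jaw": 8.5}, {"offset": [0, 0, 0], "delta_rot": [0, 0, 0], "jaw": 8.5}, {"offset": [0, 0, 0], "delta_rot": [0, 0, 0], "jaw": 8.5}, {"offset": [0, 0, 0], "delta_rot": [0, 0, 0], "jaw": 8.5}, {"offset": [0, 0, 0], "delta_rot": [0, 0, 0], "jaw": 8.5}]}}

```text
time: 7.32
position: [0.6285, -0.0722, 0.2696]
tool_rot: [0.996, -0.093, 0.0, 0.0]
ft_force: [-1.0, -0.2, -0.4]
grip_width: 0.0852
```

Run:
```python
from h import *
o,im=shot("wrist","w7"); print(o["position"],R.from_quat(o["tool_rot"]).as_matrix()[:,0],o["q"])
shot("side","s7")
```

```text
[ 0.6284864  -0.07219874  0.26960519] [ 9.82691595e-01 -1.85249102e-01  1.23281984e-05] [-2.90710984e-01  4.91712205e-01  1.35782350e+00 -8.19845895e-05
  1.29203629e+00 -1.04363079e-01]
```

View pics/w7.png

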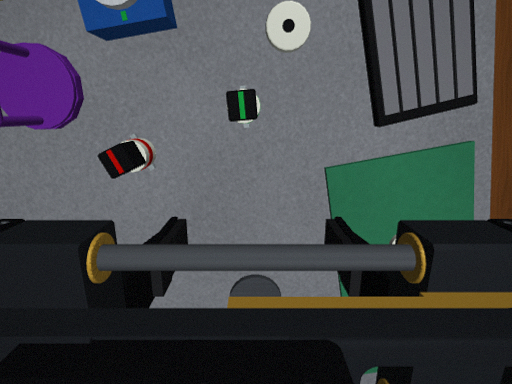

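View pics/s7.png

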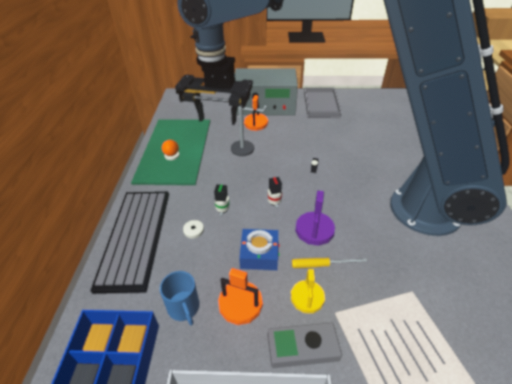

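The cap still hangs at (256,120) in the side view. In the wrist view the green cartridge is at (242,105) and the red one at (122,158). I'll confirm in an enlarged crop and measure it.

Run:
```python
from h import *
im=cv2.imread("pics/w7.png"); 
cv2.imwrite("pics/w7c.png",cv2.resize(im[75:135,205:285],None,fx=9,fy=9,interpolation=cv2.INTER_CUBIC))
d=np.load("pics/w7.npz"); K,P=campose("wrist",dict(position=d["pos"],tool_rot=d["rot"]))
hsv=cv2.cvtColor(im,cv2.COLOR_BGR2HSV); roi=np.zeros(im.shape[:2],np.uint8); roi[80:130,215:275]=1
blk=((hsv[...,2]<50)&(roi>0)); grn=((hsv[...,1]>120)&(abs(hsv[...,0].astype(int)-65)<20)&(hsv[...,2]>60)&(roi>0))
print(blk.sum(),grn.sum())
m=((blk|grn)*255).astype(np.uint8); n,l,s,c=cv2.connectedComponentsWithStats(m); print(s,c)
ys,xs=np.nonzero(grn); W=np.array([onplane(K,P,(x,y),.092) for x,y in zip(xs,ys)])
print("stripe c",W.mean(0)); u,sv,vt=np.linalg.svd(W[:,:2]-W[:,:2].mean(0)); print("axis",np.degrees(np.arctan2(vt[0,1],vt[0,0])),sv)
```

```text
685 166
[[     0      0    512    384 195757]
 [   226     89     31     32    851]] [[255.5611549  191.87795072]
 [241.43243243 104.55934195]]
stripe c [0.62679582 0.00998456 0.092     ]
axis -95.54930295327883 [0.11401999 0.02509593]
```

View pics/w7c.png

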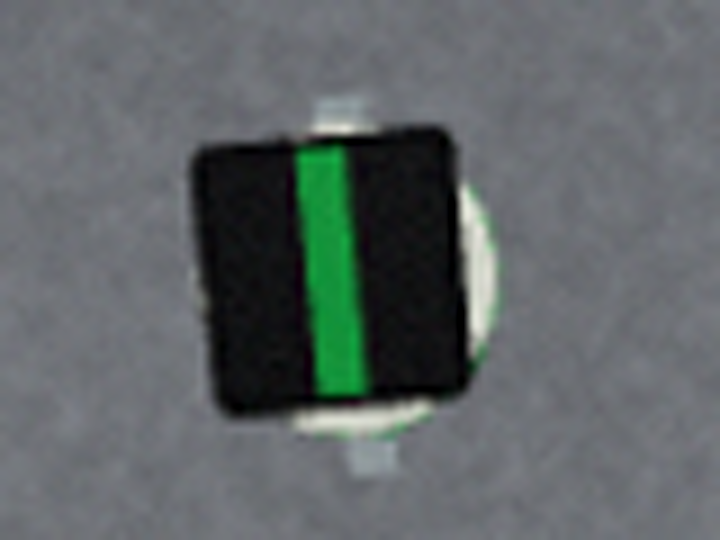

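Confirmed: the green stripe and lugs lie along 84.45°, centre (0.6268, 0.0100). Descending with the jaw across the grip.

>>> {"api": "drive_tool", "payload": {"plan": [{"offset": [-0.7, -3, 2], "delta_rot": [0, 0, -2], "jaw": 8}, {"offset": [-1.3, -6, 4], "delta_rot": [0, 0, -5.1], "jaw": 8}, {"offset": [-1.7, -8.05, 7], "delta_rot": [0, 0, -5.1], "jaw": 8}, {"offset": [-1.7, -8.05, 11], "delta_rot": [0, 0, -5.1], "jaw": 8}, {"offset": [-1.7, -8.05, 15], "delta_rot": [0, 0, -5.1], "jaw": 8}, {"offset": [-1.7, -8.05, 18.5], "delta_rot": [0, 0, -5.1], "jaw": 8}, {"offset": [-1.7, -8.05, 21], "delta_rot": [0, 0, -5.1], "jaw": 8}, {"offset": [-1.7, -8.05, 21.5], "delta_rot": [0, 0, -5.1], "jaw": 8}]}}

```text
time: 8.08
position: [0.6231, 0.0115, 0.0496]
tool_rot: [0.999, -0.048, -0.005, -0.0]
ft_force: [-1.5, -0.1, -0.1]
grip_width: 0.0799
```

Run:
```python
from h import *
o,im=shot("side","s8"); print(o["position"],o["ft_force"],R.from_quat(o["tool_rot"]).as_matrix()[:,0])
cv2.imwrite("pics/s8c.png",cv2.resize(im[120:240,150:300],None,fx=5,fy=5,interpolation=cv2.INTER_CUBIC))
```

```text
[0.62314182 0.01151504 0.04961157] [-1.49854859 -0.08661433 -0.12749805] [ 0.99536142 -0.09572942 -0.00956704]
```

View pics/s8c.png

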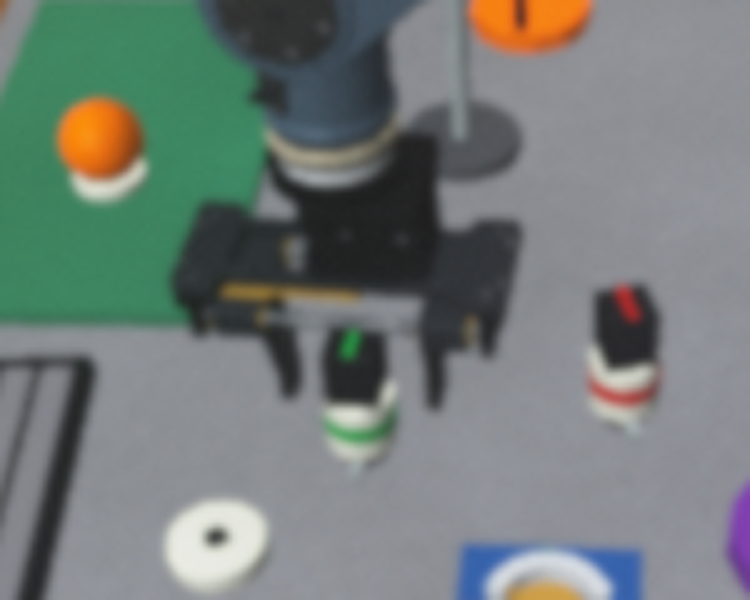

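The fingers straddle the grip cleanly. I'll let the arm settle for a few rows, then close.

>>> {"api": "drive_tool", "payload": {"plan": [{"offset": [0, 0, 0], "delta_rot": [0, 0, 0], "jaw": 8}, {"offset": [0, 0, 0], "delta_rot": [0, 0, 0], "jaw": 8}, {"offset": [0, 0, 0], "delta_rot": [0, 0, 0], "jaw": 8}, {"offset": [0, 0, 0], "delta_rot": [0, 0, 0], "jaw": 6}, {"offset": [0, 0, 0], "delta_rot": [0, 0, 0], "jaw": 5}, {"offset": [0, 0, 0], "delta_rot": [0, 0, 0], "jaw": 4.5}, {"offset": [0, 0, 0], "delta_rot": [0, 0, 0], "jaw": 4.5}, {"offset": [0, 0, 0], "delta_rot": [0, 0, 0], "jaw": 4.5}]}}

```text
time: 8.8
position: [0.6269, 0.0109, 0.0548]
tool_rot: [0.999, -0.048, 0.0, 0.0]
ft_force: [0.2, 0.2, -1.2]
grip_width: 0.0545
```

>>> {"api": "drive_tool", "payload": {"plan": [{"offset": [0, 0, 0], "delta_rot": [0, 0, 0], "jaw": 2.5}, {"offset": [0, 0, 0], "delta_rot": [0, 0, 0], "jaw": 2.5}, {"offset": [0, 0, 0], "delta_rot": [0, 0, 0], "jaw": 2.5}, {"offset": [0, 0, 0], "delta_rot": [0, 0, 0], "jaw": 2.5}, {"offset": [0, 0, 0], "delta_rot": [0, 0, 0], "jaw": 2.5}, {"offset": [0, 0, 0], "delta_rot": [0, 0, 0], "jaw": 2.5}, {"offset": [0, 0, 0], "delta_rot": [0, 0, 0], "jaw": 2.5}, {"offset": [0, 0, 0], "delta_rot": [0, 0, 0], "jaw": 2.5}], "squeeze": 55}}

```text
time: 9.47
position: [0.6268, 0.011, 0.0545]
tool_rot: [0.999, -0.048, 0.0, -0.0]
ft_force: [1.4, -0.7, -0.3]
grip_width: 0.0338
```

Gripped (33.8 mm). Lifting, carrying and rotating towards the dock.

>>> {"api": "drive_tool", "payload": {"plan": [{"offset": [0, 0, -2], "delta_rot": [0, 0, 0], "jaw": 2.5}, {"offset": [0, 0, -5], "delta_rot": [0, 0, -3], "jaw": 2.5}, {"offset": [0, 0, -8.5], "delta_rot": [0, 0, -9], "jaw": 2.5}, {"offset": [-1.5, -1.7, -10], "delta_rot": [0, 0, -15], "jaw": 2.5}, {"offset": [-4, -4.6, -10], "delta_rot": [0, 0, -21], "jaw": 2.5}, {"offset": [-6.5, -7.5, -10], "delta_rot": [0, 0, -27], "jaw": 2.5}, {"offset": [-9, -10.4, -10], "delta_rot": [0, 0, -33], "jaw": 2.5}, {"offset": [-11, -12.8, -10], "delta_rot": [0, 0, -39], "jaw": 2.5}]}}

```text
time: 10.13
position: [0.5264, 0.1505, 0.1541]
tool_rot: [0.957, 0.291, -0.002, -0.001]
ft_force: [-0.5, 1.0, -2.5]
grip_width: 0.0336
```

>>> {"api": "drive_tool", "payload": {"plan": [{"offset": [0, -1.5, 0], "delta_rot": [0, 0, -7], "jaw": 2.5}, {"offset": [-0.1, -3, 0], "delta_rot": [0, 0, -14], "jaw": 2.5}, {"offset": [-0.2, -3.8, 0], "delta_rot": [0, 0, -21], "jaw": 2.5}, {"offset": [-0.2, -3.8, 0], "delta_rot": [0, 0, -28], "jaw": 2.5}, {"offset": [-0.2, -3.8, 0], "delta_rot": [0, 0, -35], "jaw": 2.5}, {"offset": [-0.2, -3.8, 0], "delta_rot": [0, 0, -42], "jaw": 2.5}, {"offset": [-0.2, -3.8, 0], "delta_rot": [0, 0, -49], "jaw": 2.5}, {"offset": [-0.2, -3.8, 0], "delta_rot": [0, 0, -55.1], "jaw": 2.5}]}}

```text
time: 10.8
position: [0.5061, 0.1795, 0.1541]
tool_rot: [0.714, 0.701, -0.001, -0.0]
ft_force: [1.1, 0.6, -2.8]
grip_width: 0.034
```

>>> {"api": "drive_tool", "payload": {"plan": [{"offset": [0, 0, 0], "delta_rot": [0, 0, 0], "jaw": 2.5}, {"offset": [0, 0, 0], "delta_rot": [0, 0, 0], "jaw": 2.5}, {"offset": [0, 0, 0], "delta_rot": [0, 0, 0], "jaw": 2.5}, {"offset": [0, 0, 0], "delta_rot": [0, 0, 0], "jaw": 2.5}, {"offset": [0, 0, 0], "delta_rot": [0, 0, 0], "jaw": 2.5}, {"offset": [0, 0, 0], "delta_rot": [0, 0, 0], "jaw": 2.5}, {"offset": [0, 0, 0], "delta_rot": [0, 0, 0], "jaw": 2.5}, {"offset": [0, 0, 0], "delta_rot": [0, 0, 0], "jaw": 2.5}]}}

```text
time: 11.47
position: [0.5069, 0.1795, 0.1546]
tool_rot: [0.716, 0.698, 0.0, 0.0]
ft_force: [-1.3, 0.1, -2.4]
grip_width: 0.0337
```

Run:
```python
from h import *
o,im=shot("wrist","w9"); r=R.from_quat(o["tool_rot"]).as_matrix();print(o["position"],r.round(4).tolist(),o["ft_force"])
o,im=shot("side","s9")
cv2.imwrite("pics/s9c.png",cv2.resize(im[170:290,190:340],None,fx=5,fy=5,interpolation=cv2.INTER_CUBIC))
o,im=shot("scene","c9")
cv2.imwrite("pics/c9c.png",cv2.resize(im[120:240,190:340],None,fx=5,fy=5,interpolation=cv2.INTER_CUBIC))
```

```text
[0.50692476 0.17947906 0.15456184] [[0.0247, 0.9997, 0.0], [0.9997, -0.0247, -0.0], [-0.0, 0.0, -1.0]] [-1.30919393  0.05885594 -2.38581441]
```

View pics/w9.png

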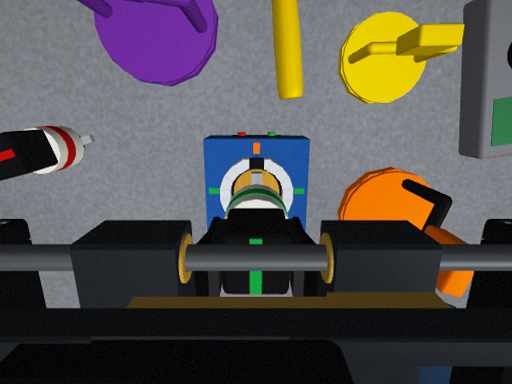

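View pics/s9c.png

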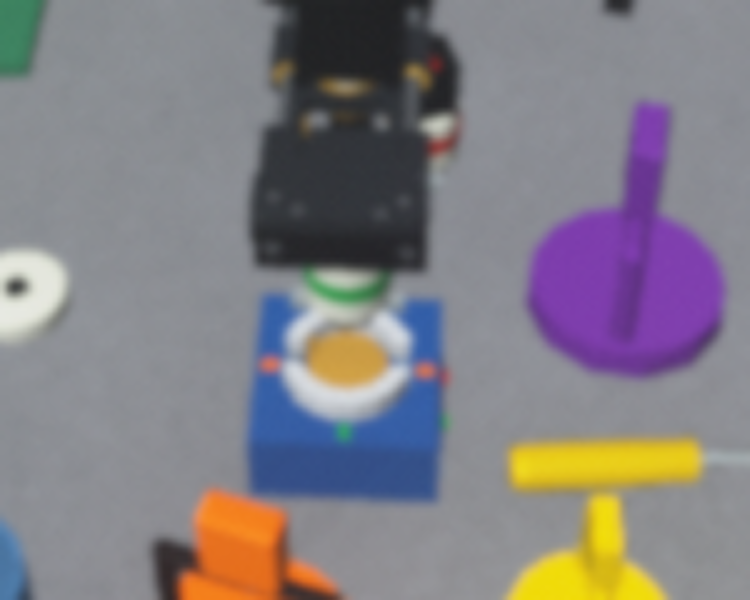

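View pics/c9c.png

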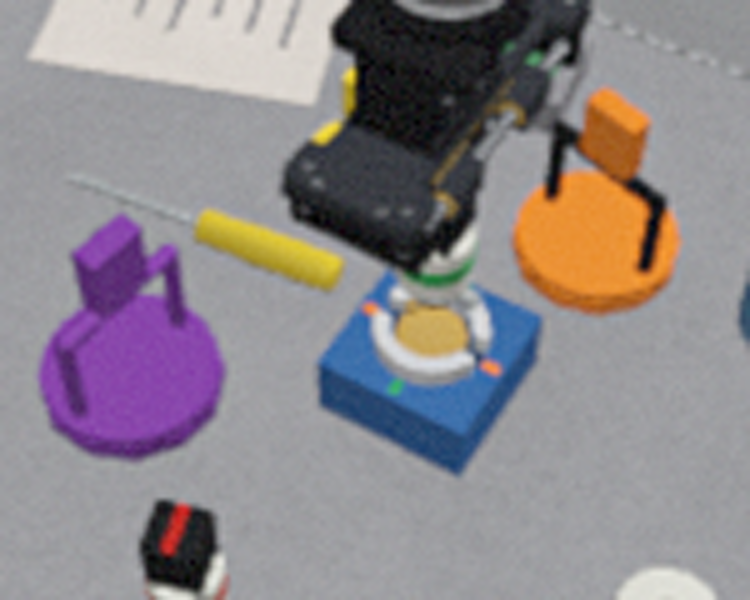

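Run:
```python
from h import *
im=cv2.imread("pics/w9.png")
cv2.imwrite("pics/w9c.png",cv2.resize(im[130:310,190:325],None,fx=4.4,fy=3.3*1,interpolation=cv2.INTER_CUBIC))
c=calibration("wrist");K=c["K"];T=c["tool_from_camera"]
for off in (-.001,0,.001,.002):
    r=[proj(K,T,[0,off+s*.017,-.038]) for s in(1,-1)]+[proj(K,T,[0,off-.029,.054]),proj(K,T,[0,off-.029,.047]),proj(K,T,[-.004,off-.029,.047]),proj(K,T,[.004,off-.029,.047])]
    print(off,np.round(r,1).tolist())
print([proj(K,T,[s*.017,.018,-.038]).round(1) for s in(1,-1)])
```

```text
-0.001 [[256.6, 295.6], [256.8, 232.7], [256.2, 169.7], [256.2, 171.5], [250.9, 171.5], [261.6, 171.5]]
0 [[256.6, 297.3], [256.7, 234.7], [256.2, 171.0], [256.2, 172.8], [250.9, 172.8], [261.6, 172.8]]
0.001 [[256.6, 299.1], [256.7, 236.6], [256.2, 172.3], [256.2, 174.1], [250.9, 174.1], [261.6, 174.1]]
0.002 [[256.6, 300.8], [256.7, 238.6], [256.2, 173.5], [256.2, 175.4], [250.9, 175.4], [261.6, 175.5]]
[array([290.5, 299.1]), array([222.8, 299.1])]
```

View pics/w9c.png

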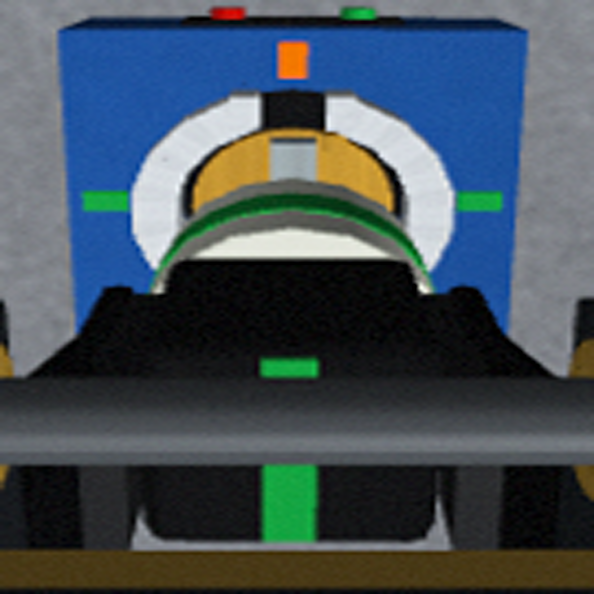

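The wrist crop shows the lug at crop (293,155) lined up with the slot at (293,110), and an in-hand offset under 1 mm. Lowering into the slots.

>>> {"api": "drive_tool", "payload": {"plan": [{"offset": [0, 0.05, 0.8], "delta_rot": [0, 0, 0], "jaw": 2.5}, {"offset": [0, 0.05, 1.6], "delta_rot": [0, 0, 0], "jaw": 2.5}, {"offset": [0, 0.05, 2.4], "delta_rot": [0, 0, 0], "jaw": 2.5}, {"offset": [0, 0.05, 3.1], "delta_rot": [0, 0, 0], "jaw": 2.5}, {"offset": [0, 0.05, 3.7], "delta_rot": [0, 0, 0], "jaw": 2.5}, {"offset": [0, 0.05, 4.2], "delta_rot": [0, 0, 0], "jaw": 2.5}, {"offset": [0, 0.05, 4.5], "delta_rot": [0, 0, 0], "jaw": 2.5}, {"offset": [0, 0.05, 4.5], "delta_rot": [0, 0, 0], "jaw": 2.5}], "squeeze": 60}}

```text
time: 12.28
position: [0.5069, 0.1794, 0.1087]
tool_rot: [0.716, 0.698, -0.001, -0.0]
ft_force: [-0.2, 0.5, -2.4]
grip_width: 0.0338
```

Run:
```python
from h import *
o,im=shot("side","s10"); print(o["position"],o["ft_force"],o["moment"])
cv2.imwrite("pics/s10c.png",cv2.resize(im[170:290,190:340],None,fx=5,fy=5,interpolation=cv2.INTER_CUBIC))
```

```text
[0.50693304 0.17939347 0.10866736] [-0.17730805  0.50028846 -2.40995972] [ 0.12420829 -0.0166382   0.02692995]
```

View pics/s10c.png

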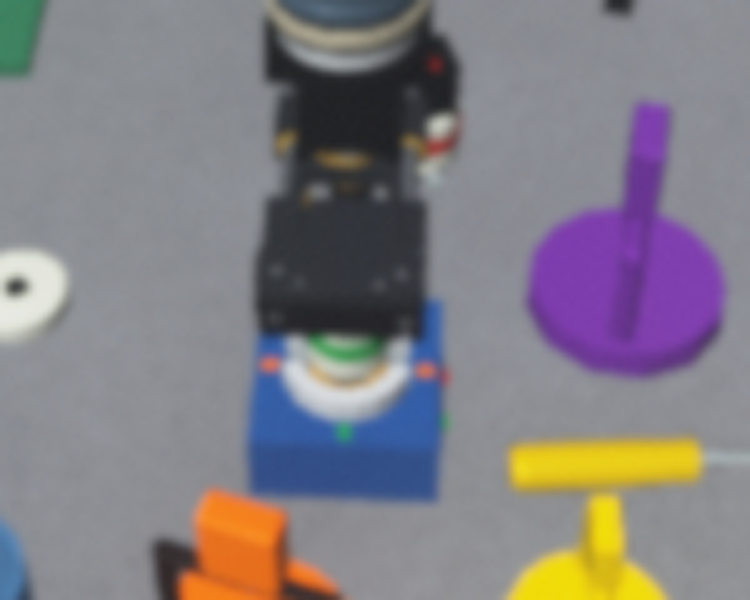

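The cartridge sits in the bore with no contact force, underside about 54 mm. Pushing down against the spring.

>>> {"api": "drive_tool", "payload": {"plan": [{"offset": [0, 0, 0.3], "delta_rot": [0, 0, 0], "jaw": 2.5}, {"offset": [0, 0, 0.6], "delta_rot": [0, 0, 0], "jaw": 2.5}, {"offset": [0, 0, 0.9], "delta_rot": [0, 0, 0], "jaw": 2.5}, {"offset": [0, 0, 1.2], "delta_rot": [0, 0, 0], "jaw": 2.5}, {"offset": [0, 0, 1.5], "delta_rot": [0, 0, 0], "jaw": 2.5}, {"offset": [0, 0, 1.8], "delta_rot": [0, 0, 0], "jaw": 2.5}, {"offset": [0, 0, 2], "delta_rot": [0, 0, 0], "jaw": 2.5}, {"offset": [0, 0, 2], "delta_rot": [0, 0, 0], "jaw": 2.5}]}}

```text
time: 13.0
position: [0.5082, 0.1796, 0.0902]
tool_rot: [0.716, 0.698, 0.001, 0.001]
ft_force: [-0.2, -0.9, 7.2]
grip_width: 0.0335
```

Run:
```python
from h import *
o=get_obs(); print(o["position"],o["ft_force"],o["moment"])
o,im=shot("side","s11")
cv2.imwrite("pics/s11c.png",cv2.resize(im[170:290,190:340],None,fx=5,fy=5,interpolation=cv2.INTER_CUBIC))
o,im=shot("wrist","w11"); print(o["position"],o["ft_force"],o["moment"])
cv2.imwrite("pics/w11c.png",cv2.resize(im[130:310,190:325],None,fx=4.4,fy=3.3*1,interpolation=cv2.INTER_CUBIC))
```

```text
[0.50819728 0.17962297 0.09018809] [-0.21237976 -0.90375567  7.18166184] [0.06741959 0.16025389 0.00524307]
[0.5081944  0.17963382 0.09035341] [-1.44471997 -0.23278565  8.17673745] [ 0.01139306  0.21180535 -0.00400545]
```

View pics/s11c.png

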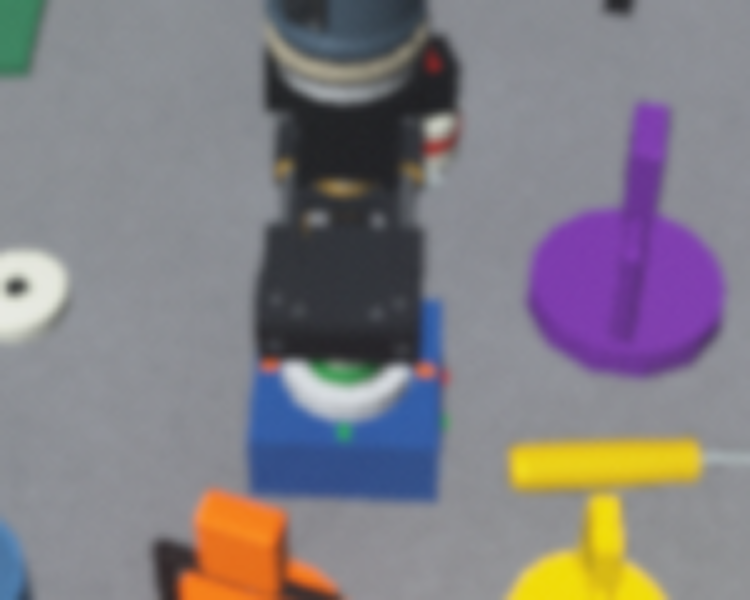

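View pics/w11c.png

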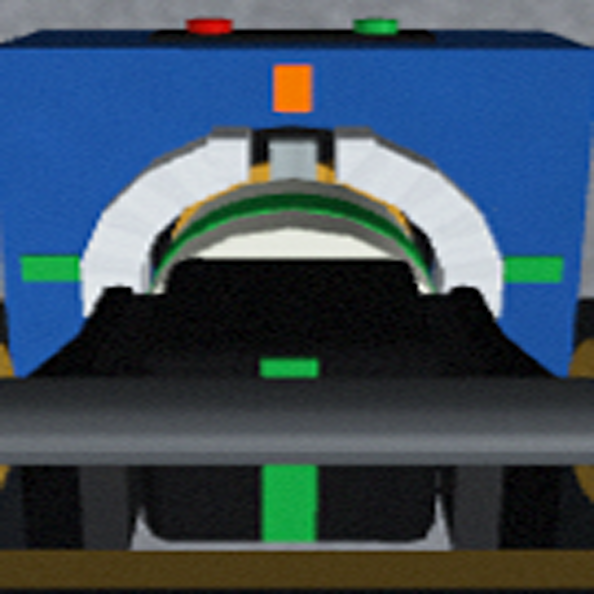

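The lugs are down in the slots, and the spring shows about 10 N. Pressing to the end stop.

>>> {"api": "drive_tool", "payload": {"plan": [{"offset": [0, 0, 0.1], "delta_rot": [0, 0, 0], "jaw": 2.5}, {"offset": [0, 0, 0.2], "delta_rot": [0, 0, 0], "jaw": 2.5}, {"offset": [0, 0, 0.3], "delta_rot": [0, 0, 0], "jaw": 2.5}, {"offset": [0, 0, 0.4], "delta_rot": [0, 0, 0], "jaw": 2.5}, {"offset": [0, 0, 0.4], "delta_rot": [0, 0, 0], "jaw": 2.5}, {"offset": [0, 0, 0.4], "delta_rot": [0, 0, 0], "jaw": 2.5}, {"offset": [0, 0, 0.4], "delta_rot": [0, 0, 0], "jaw": 2.5}, {"offset": [0, 0, 0.4], "delta_rot": [0, 0, 0], "jaw": 2.5}]}}

```text
time: 13.77
position: [0.5083, 0.1796, 0.0881]
tool_rot: [0.716, 0.699, 0.001, 0.001]
ft_force: [-2.1, -0.5, 19.1]
grip_width: 0.0332
```

Run:
```python
from h import *
o=get_obs(); print(o["position"],o["ft_force"],o["moment"],o["q"])
```

```text
[0.50828717 0.17961784 0.08812495] [-2.1426282  -0.52174021 19.14932943] [-0.12840635  0.71766662  0.01875271] [ 1.32380129e-01  6.12464611e-01  1.76493133e+00 -2.11062292e-04
  7.61417273e-01 -1.41409623e+00]
```

Bottomed out, with about 21 N on the wrist. Starting the clockwise quarter turn (tool +z).

>>> {"api": "drive_tool", "payload": {"plan": [{"offset": [0, 0, 0], "delta_rot": [0, 0, 5], "jaw": 2.5}, {"offset": [0, 0, 0], "delta_rot": [0, 0, 11], "jaw": 2.5}, {"offset": [0, 0, 0], "delta_rot": [0, 0, 17], "jaw": 2.5}, {"offset": [0, 0, 0], "delta_rot": [0, 0, 23], "jaw": 2.5}, {"offset": [0, 0, 0], "delta_rot": [0, 0, 29], "jaw": 2.5}, {"offset": [0, 0, 0], "delta_rot": [0, 0, 35], "jaw": 2.5}, {"offset": [0, 0, 0], "delta_rot": [0, 0, 41], "jaw": 2.5}, {"offset": [0, 0, 0], "delta_rot": [0, 0, 45], "jaw": 2.5}]}}

```text
time: 14.43
position: [0.5087, 0.1797, 0.0882]
tool_rot: [0.929, 0.37, 0.002, 0.001]
ft_force: [-2.5, -0.1, 17.8]
grip_width: 0.0338
```

Run:
```python
from h import *
o=get_obs(); print(o["position"],o["ft_force"],o["moment"],R.from_quat(o["tool_rot"]).as_matrix()[:,0])
o,im=shot("wrist","w12"); print(o["moment"])
cv2.imwrite("pics/w12c.png",cv2.resize(im[100:310,150:365],None,fx=3.3,fy=2.8,interpolation=cv2.INTER_CUBIC))
```

```text
[0.50866963 0.17970868 0.08815739] [-2.53704646 -0.11340287 17.7786836 ] [-0.01399736  0.66855162  0.1195046 ] [0.72676711 0.68687801 0.00285672]
[-0.01399736  0.66855162  0.1195046 ]
```

View pics/w12c.png

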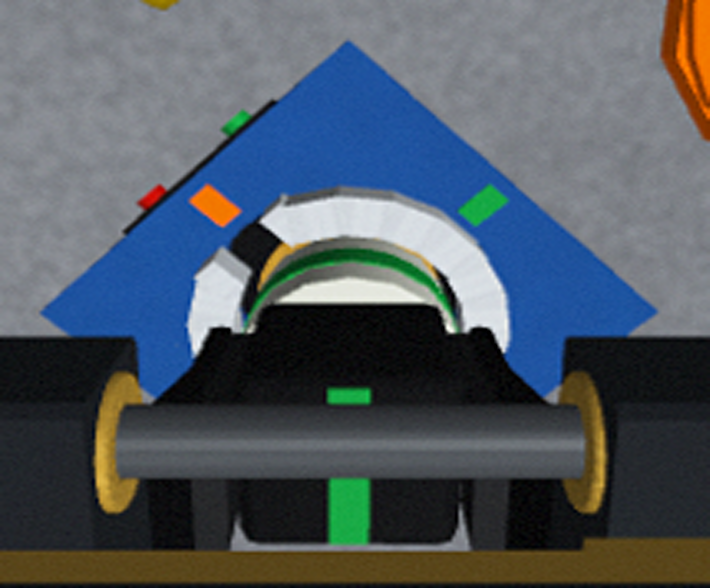

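The lugs have left the slots, and the cartridge turns with the gripper without slipping. Finishing the turn.

>>> {"api": "drive_tool", "payload": {"plan": [{"offset": [0, 0, 0], "delta_rot": [0, 0, 6], "jaw": 2.5}, {"offset": [0, 0, 0], "delta_rot": [0, 0, 12], "jaw": 2.5}, {"offset": [0, 0, 0], "delta_rot": [0, 0, 18], "jaw": 2.5}, {"offset": [0, 0, 0], "delta_rot": [0, 0, 24], "jaw": 2.5}, {"offset": [0, 0, 0], "delta_rot": [0, 0, 30], "jaw": 2.5}, {"offset": [0, 0, 0], "delta_rot": [0, 0, 36], "jaw": 2.5}, {"offset": [0, 0, 0], "delta_rot": [0, 0, 41], "jaw": 2.5}, {"offset": [0, 0, 0], "delta_rot": [0, 0, 45], "jaw": 2.5}]}}

```text
time: 15.15
position: [0.5084, 0.1796, 0.0881]
tool_rot: [1.0, -0.014, 0.002, -0.0]
ft_force: [-4.4, 0.0, 19.5]
grip_width: 0.0334
```

>>> {"api": "drive_tool", "payload": {"plan": [{"offset": [0, 0, 0], "delta_rot": [0, 0, 1], "jaw": 2.5}, {"offset": [0, 0, 0], "delta_rot": [0, 0, 2], "jaw": 2.5}, {"offset": [0, 0, 0], "delta_rot": [0, 0, 2], "jaw": 2.5}, {"offset": [0, 0, 0], "delta_rot": [0, 0, 2], "jaw": 2.5}, {"offset": [0, 0, 0], "delta_rot": [0, 0, 2], "jaw": 2.5}, {"offset": [0, 0, 0], "delta_rot": [0, 0, 2], "jaw": 2.5}, {"offset": [0, 0, 0], "delta_rot": [0, 0, 2], "jaw": 2.5}, {"offset": [0, 0, 0], "delta_rot": [0, 0, 2], "jaw": 2.5}]}}

```text
time: 15.82
position: [0.5081, 0.1797, 0.0881]
tool_rot: [1.0, -0.028, 0.001, 0.0]
ft_force: [-2.5, -0.3, 19.7]
grip_width: 0.0336
```

Run:
```python
from h import *
o=get_obs(); r=R.from_quat(o["tool_rot"]).as_matrix();print(o["position"],o["ft_force"],o["moment"],"yaw",np.degrees(np.arctan2(r[1,0],r[0,0])),"tilt",np.degrees(np.arccos(-r[2,2])),o["grip_width"])
o,im=shot("wrist","w13")
cv2.imwrite("pics/w13c.png",cv2.resize(im[100:310,150:365],None,fx=3.3,fy=2.8,interpolation=cv2.INTER_CUBIC))
shot("side","s13")
```

```text
[0.50813459 0.17968112 0.08813797] [-2.47776866 -0.34326528 19.70415009] [0.01662744 0.89185221 0.4760445 ] yaw -3.2617657760357104 tilt 0.14486152343026076 0.03356660008698734
```

View pics/w13c.png

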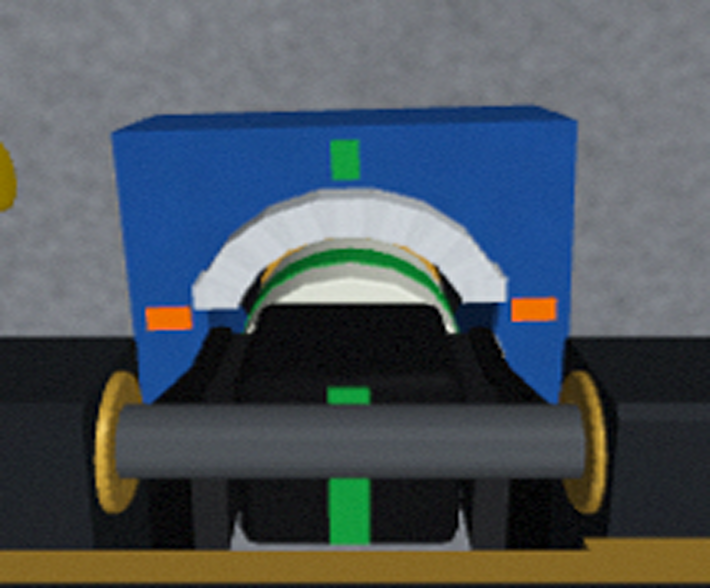

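View pics/s13.png

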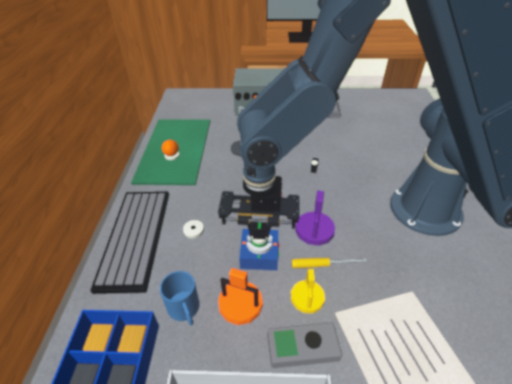

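At the stop: moment about z is 0.48 Nm, above the 0.18 Nm spring, and the stripe points at the green mark. Checking the cap before handing in.

Run:
```python
from h import *
o,im=shot("scene","c14")
cv2.imwrite("pics/c14c.png",cv2.resize(im[264:384,90:250],None,fx=5,fy=5,interpolation=cv2.INTER_CUBIC))
```

```text
(no output)
```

View pics/c14c.png

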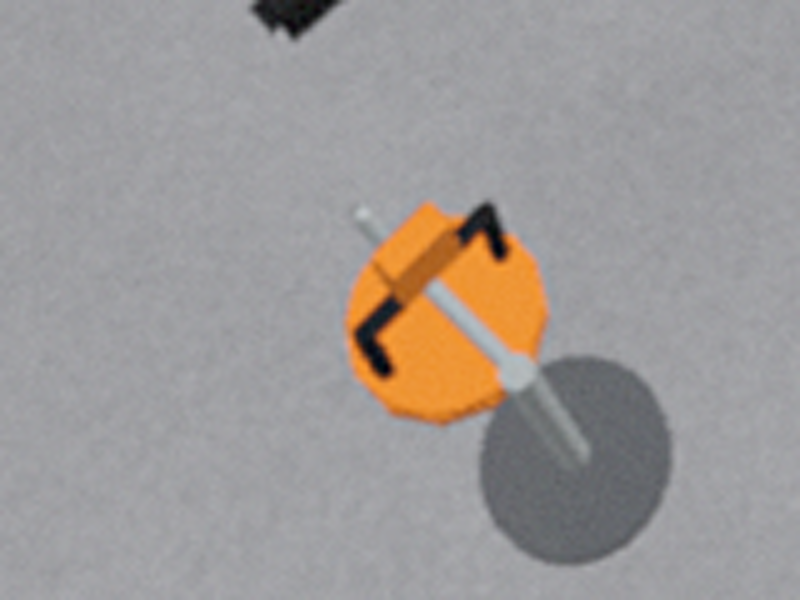

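The cap hangs on the arm by its bar, about (430,265) in the crop, with nothing touching it. Handing in.

Run:
```python
from rig import *
print(hand_in()); o=get_obs(); print(o["time"],o["position"],o["ft_force"],o["moment"][2],o["grip_width"])
```

```text
the job is handed in; nothing more can be done
None
the job is handed in; nothing more can be done
```

The job is done and handed in at about 16 s. The cap hangs on the hook, and the green cartridge is held in the dock, pressed down and turned to the stop. The hand-in reported no verdict, and I could not read the state after it.

- **Cap:** I took the smaller orange cap off the dock and hung it by its handle about 54 mm out from the post. The last scene picture shows the bar across the hook arm with the gripper well away.
- **Press:** The lugs went into the slots with no contact force, and I pushed the cartridge down to the end stop. The tool ended at z 0.088, which puts the underside at about 34 mm. The last push reading was about 22 N, above the 12 N spring.
- **Turn:** I turned it clockwise to the stop, to about 92° including the press against the stop. The moment was about 0.48 N m against the 0.18 N m spring, and the stripe lines up with the green mark. Tool tilt is 0.15°, centre offset is under 1 mm, and it is still gripped at the 60 N setting.

No check failed. The only disagreement was right after the first push: the force reading suggested about 14 mm of travel and the tool height about 16 mm, so I pushed on to the stop. The other bench items in the last side and scene pictures look unmoved. I did not measure their positions, and the red-banded cartridge was hidden behind the arm in that side view.

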